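# Fetch the mounting plate from behind the casts

### The job

Clear both bone casts out of the storage bay and stand them side by side upright on the grey side mat; then fetch the aluminium mounting plate that lies behind them and seat it flat on the jig, both holes over its two dowels. Only then stand each cast back in the middle of its own pad, the round-based vertebra on the round pad and the square-footed toe bone on the square pad. Set things down without dropping or tipping them, and leave the paint jar, brush and foam block where they are.

Things in the scene. Friction and masses are not known exactly. Their poses are not given: they have to be found in the camera images.
- vertebra: Brown resin tail vertebra standing on end like a spool, 112 mm tall. Round base 64 mm across, waist 40 mm across from 34 to 50 mm up, straight round head 48 mm across from 64 mm up to the top: grip the head. Two small crests on the waist reach 30 mm from the axis along its +y and -y, 30 to 60 mm up. About 0.3 kg. Origin: centre of underside, z up. Starts upright on the round pad.
- toe_bone: Brown resin cast of a toe bone in a square white plaster foot, 114 mm tall. Foot 60 x 60 x 30 mm high, round shaft 40 mm across from 42 to 88 mm up, two rounded lobes at the top (52 mm across its own y, 32 mm across x): grip the shaft across its own x. About 0.3 kg. Origin: centre of underside, z up. Starts upright on the square pad.
- mount_plate: Aluminium plate flat on the bay's slab, beyond the casts: 40 (x) x 160 (y) x 8 mm thick, 15 mm through holes at y = +60 and -60 mm, upright grip rib in the middle 14 mm wide (x), 60 mm long (y), its top 36 mm above the underside. Until they are cleared the casts stand too close to the rib for a gripper. Same turned half round. About 0.25 kg. Origin: centre of underside, z up.
- jig: Fixed dark steel block 70 (x) x 190 (y) x 20 mm high, left or right of the bay, with two bright upright dowels at y = +60 and -60 mm, 10 mm in diameter, rising 22 mm above its top (full diameter for the lower 14 mm, then tapering to 4 mm). The seated plate lies on the block's top, 20 mm above the origin; either way round is right. Origin: centre of underside, z up.
- side_mat: Fixed grey felt side mat, 200 (x) x 150 (y) x 4 mm thick, flat on the table at the other side of the bay from the jig. Origin: centre of underside, on the table top.
- round_pad: Fixed round white foam pad, 80 mm across, 6 mm thick, on the bay's dark foam slab (170 x 220 x 12 mm thick): the vertebra's place. Its x axis points across the bay to the plate. The other pad is 92 mm away along y, to the left or right. Origin: centre of underside, 12 mm above the table.
- square_pad: Fixed square white foam pad, 76 x 76 mm, 6 mm thick, on the bay's dark foam slab: the toe bone's place. Its x axis points across the bay to the plate. Origin: centre of the underside, at 12 mm above the table.
- paint_jar: Bystander: closed paint jar, 60 mm across, 70 mm tall. Origin: centre of the underside.
- brush: Bystander: paint brush lying on the table, handle to its own -x. Origin: on its underside.
- foam_block: Bystander: white foam block 50 x 100 x 35 mm beyond the bay. Origin: centre of the underside.

How it is judged:
On the way, in this order (a step that is already met when the one before it is completed fails the run):
1. both casts stand upright and released on the side mat (x of vertebra in the frame of side_mat between -0.085 and 0.085 m and y of vertebra in the frame of side_mat between -0.06 and 0.06 m and z of each of vertebra, toe_bone in the frame of side_mat below 0.01 m and angle between each of vertebra, toe_bone's own z axis and vertical below 0.12 rad and linear speed of each of vertebra, toe_bone below 0.03 m/s and angular speed of each of vertebra, toe_bone below 0.3 rad/s and contact force between each of vertebra, toe_bone and the fingers below 0.1 N and x of toe_bone in the frame of side_mat between -0.085 and 0.085 m and y of toe_bone in the frame of side_mat between -0.06 and 0.06 m), for 0.2 s.
2. the plate is seated on both dowels and released, both casts still on the side mat (all of step 1 and horizontal distance between mount_plate and jig below 0.005 m and angle between the y axis of mount_plate and the y axis of jig, either way round below 0.06 rad and angle between mount_plate's own z axis and vertical below 0.05 rad and z of mount_plate in the frame of jig between 0.016 and 0.0235 m and linear speed of mount_plate below 0.03 m/s and angular speed of mount_plate below 0.3 rad/s and contact force between mount_plate and the fingers below 0.1 N), for 0.2 s.
At the end, for the whole second after the job is handed in: The plate lies flat on the jig over both dowels (centre within 5 mm, within 0.06 rad, underside within 3.5 mm of the block's top), the vertebra stands upright on the round pad and the toe bone on the square pad, each within 12 mm of the pad's centre; all released and at rest (horizontal distance between mount_plate and jig below 0.005 m and angle between the y axis of mount_plate and the y axis of jig, either way round below 0.06 rad and angle between mount_plate's own z axis and vertical below 0.05 rad and z of mount_plate in the frame of jig between 0.016 and 0.0235 m and linear speed of each of mount_plate, vertebra, toe_bone below 0.03 m/s and angular speed of each of mount_plate, vertebra, toe_bone below 0.3 rad/s and contact force between each of mount_plate, vertebra, toe_bone and the fingers below 0.1 N and horizontal distance between vertebra and round_pad below 0.012 m and z of vertebra in the frame of round_pad between 0.003 and 0.01 m and angle between each of vertebra, toe_bone's own z axis and vertical below 0.1 rad and horizontal distance between toe_bone and square_pad below 0.012 m and z of toe_bone in the frame of square_pad between 0.003 and 0.01 m); the robot touches nothing.
It fails at once if the paint jar, brush or foam block is pushed or knocked (moved over 20 mm) (distance of any of paint_jar, brush, foam_block from where it was at the start of the episode above 0.02 m).
It fails at once if the vertebra cast is dropped or thrown (over 0.7 m/s while not held) (linear speed of vertebra above 0.7 m/s and contact force between vertebra and the fingers below 0.2 N).
It fails at once if the toe bone cast is dropped or thrown (over 0.7 m/s while not held) (linear speed of toe_bone above 0.7 m/s and contact force between toe_bone and the fingers below 0.2 N).
It fails at once if the mounting plate is dropped or thrown (over 0.7 m/s while not held) (linear speed of mount_plate above 0.7 m/s and contact force between mount_plate and the fingers below 0.2 N).
It fails at once if a cast is tipped over (over 40 degrees) (angle between any of vertebra, toe_bone's own z axis and vertical above 0.7 rad).
It also fails if it takes over 134 s, if anything falls off the work surface, if the arm or the gripper's body presses on something with over 40 N, if the wrist force passes 120 N, or if a joint passes its speed limit or range.

### The arm

A 7-joint arm with a two-finger parallel gripper is mounted at the origin on the work surface. World frame = base frame: x ahead of the robot, y to its left, z up, the work surface at z = 0. Lengths are in m, angles in rad, forces in N, time in s.
With the tool pointing down it reaches from about 0.4 to 0.85 m from the base axis. Payload 10.4 kg.
Tool frame: the origin (TCP) lies midway between the tips of the shut fingers; the grasp point (between the pads) lies 19 mm behind it (manip.grasp_offset is the distance from the TCP to the grasp point, in m); z points along the fingers, y is the line along which they close (so a half turn about z gives the same grasp; the last joint's range is limited). The gripper opens to 85 mm and grips with 20 to 120 N. Pads are 22 mm wide; open, the fingers measure 114 mm over their backs; the gripper's body (76 mm by 85 mm) begins 54 mm behind the grasp point. The pads swing forward as they close: fully open they stand 13 mm farther back than shut.
Start: joints at [-1.299, 0.332, -0.065, 1.46, 0.022, 1.35, -0.088], TCP at [0.182, 0.598, 0.231] pointing down, gripper open.
Joint ranges: [-2.6, 2.6], [-0.5, 2.12], [-1.47, 1.34], [0.16, 2.42], [-1.27, 4.41], [0.06, 2.06], [-2.6, 2.6]. Speed limits (rad/s): [2.22, 2.22, 2.79, 2.79, 3.14, 3.14, 3.14].

### API

Orientations are given as a unit quaternion [x, y, z, w].
In Python, from workcell import manip gives the robot as it stands.
- The arm moves only by the shell command python3 jog.py 'ROWS' [FORCE]. ROWS is rows parted by semicolons, their numbers by spaces, 1 to 20 of them, each of 7 numbers: a rotation vector rx, ry, rz in rad, then dx, dy, dz in m, then the opening from 0.0 (shut) to 1.0 (fully open); each row is the pose to reach, as a shift and turn from the pose commanded when the command began, along the tool's axes at that moment; what a row does not reach only later rows make up. A row lasts 1/8 s, in which the tool goes at most 0.0625 m and 0.188 rad, less where a joint would pass 70% of its speed; a pose out of reach is approached as far as the arm can. The fingers move at their own pace and stop on an object; FORCE is the grip in N (left out, the last holds). Time passes only in rows, so rows that do not move let the fingers close. It prints the time, the measured TCP pose, the force, the opening and the grip force at its end.
- manip.get_obs(): the state, without advancing time (a new reading comes with each control period).
- manip.camera(name): name is "scene" or "top"; returns the picture (384x512x3 uint8, blue, green, red); there is no depth.
- manip.calibration(name): a dict with "fx", "fy", "cx", "cy" (pixels), "k1" (the pictures are not rectified: a ray, as slopes to the right and down, at radius r is drawn at 1 + k1 r^2 times it, then the intrinsics apply), "world_from_camera" (4x4, takes a point from camera to world coordinates). Camera axes: x right, y up, looking along -z (the intrinsics and any distortion apply to the point x, -y, -z); pixel columns grow to the right and rows downward; lengths in m; the calibration is good to about 2 mm. A picture is of the moment at which its call begins. calibration takes no time and is no camera call.
- manip.hand_in(): hands the job in; it is judged then, once.
The state is a dict: "clock": time; "joint_pos": joint angles; "joint_velocities": joint speeds; "tau": joint torques, N m; "position": TCP position; "ee_rot": TCP orientation; "ft_force": force on the tool from outside, world axes, zero at the start; "torque": the same for the moment, N m; "grip_width": opening from 0.0 (shut) to 1.0 (fully open); "grasp_force": force on a finger pad.
Only numpy, scipy, OpenCV 4.12 (cv2) and the standard library are available. Lean on these libraries where they do the work, as an engineer would, in place of code of your own. Each camera call takes 0.05 s, during which the arm holds its last target. There are 200 camera calls.

## Working session

There is one attempt and no reset: what is moved stays moved. The work goes in short steps, Python scripts to look and compute and a shell command to move; the robot and the scene stay as the last step left them, time stands still between calls to the robot, and variables do not carry over. Pictures are saved under pics/ and viewed, at most 14 in all, crops included, and the job is handed in when it is done.

```bash
ls; mkdir -p pics
python3 - <<'E'
from workcell import manip
import cv2
for n in ("scene","top"):
    cv2.imwrite(f"pics/{n}0.png",manip.camera(n)); c=manip.calibration(n); print(n,c)
o=manip.get_obs(); print(o["position"],o["ee_rot"],o["clock"],manip.grasp_offset)
E
```

```text
jog.py
pics
workcell.py
scene {'fx': 485.60559478189316, 'fy': 485.60559478189316, 'cx': 263.4530913072995, 'cy': 195.2819091037733, 'k1': 0.0688883517698062, 'world_from_camera': array([[ 0.04454107, -0.78767724,  0.61447592,  1.31836256],
       [ 0.99898191,  0.03952481, -0.02174689, -0.03205824],
       [-0.00715751,  0.61481896,  0.7886358 ,  0.95473623],
       [ 0.        ,  0.        ,  0.        ,  1.        ]])}
top {'fx': 443.1409628935108, 'fy': 443.1409628935108, 'cx': 252.0193396078868, 'cy': 189.36307669616687, 'k1': -0.12162316127270935, 'world_from_camera': array([[-0.00892335,  0.99538656, -0.0955299 ,  0.50108822],
       [-0.99992352, -0.00970035, -0.00767226,  0.01298307],
       [-0.00856354,  0.09545413,  0.99539699,  1.09647601],
       [ 0.        ,  0.        ,  0.        ,  1.        ]])}
[0.181497   0.59772429 0.2306036 ] [ 1.46858727e-01  9.89157276e-01 -6.27439620e-04 -6.82979386e-05] 0.1 0.0187
```

View pics/top0.png

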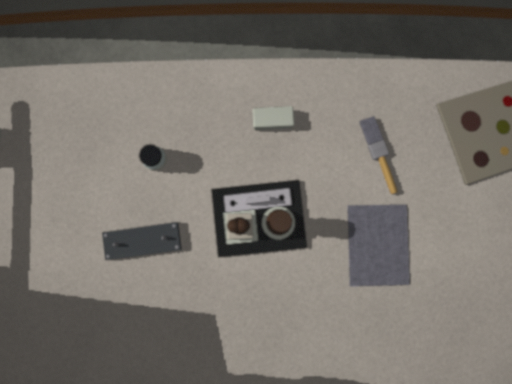

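View pics/scene0.png

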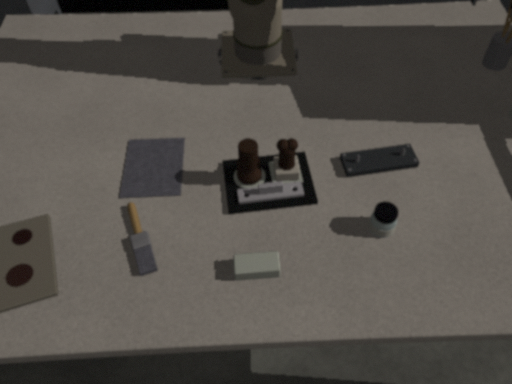

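The top view shows up = +x and left = +y. The jig is near (142,240), the bay near (258,218), the mat near (379,245), and the arm is out of the way. Next I'll enlarge the bay and the jig.

```bash
cat > h.py <<'E'
import numpy as np, cv2
from workcell import manip
def cal(n):
    c=manip.calibration(n); return c,np.array(c["world_from_camera"])
def p2w(n,u,v,z):
    c,T=cal(n); x=(u-c["cx"])/c["fx"]; y=(v-c["cy"])/c["fy"]
    rd=np.hypot(x,y); r=rd
    for _ in range(20): r=rd/(1+c["k1"]*r*r)
    s=r/rd if rd>0 else 1
    d=T[:3,:3]@np.array([x*s,-y*s,-1]); t=(z-T[2,3])/d[2]
    return T[:3,3]+t*d
def w2p(n,P):
    c,T=cal(n); q=(np.atleast_2d(P)-T[:3,3])@T[:3,:3]; x=q[:,0]/-q[:,2]; y=-q[:,1]/-q[:,2]
    k=1+c["k1"]*(x*x+y*y); return np.c_[c["fx"]*x*k+c["cx"],c["fy"]*y*k+c["cy"]]
def crop(img,u0,v0,u1,v1,s,name,g=0.6):
    a=cv2.resize(img[v0:v1,u0:u1],None,fx=s,fy=s,interpolation=cv2.INTER_CUBIC)
    a=(255*(a/255.)**g).astype(np.uint8); cv2.imwrite("pics/"+name,a)
E
python3 - <<'E'
from h import *
t=cv2.imread("pics/top0.png"); s=cv2.imread("pics/scene0.png")
a=t[172:262,205:315]; b=t[215:265,95:205]
v=np.vstack([a,b]); crop(v,0,0,110,140,4,"c1.png")
a=s[130:215,215:325]; b=s[135:185,335:445]
v=np.vstack([a,b]); crop(v,0,0,110,135,4,"c2.png")
E
```

```text
(no output)
```

View pics/c1.png

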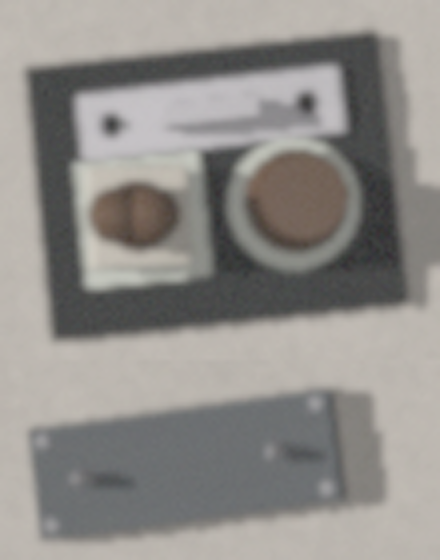

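View pics/c2.png

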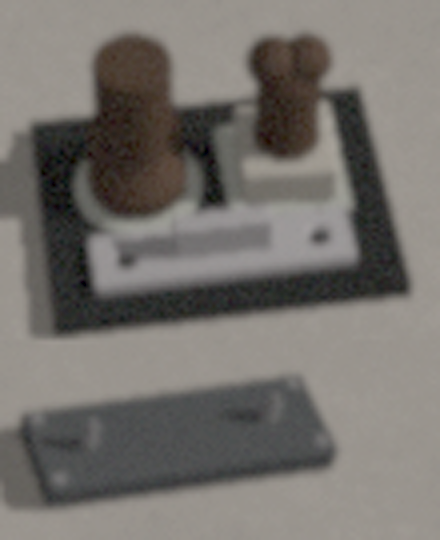

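Run:
```python
from h import *
np.set_printoptions(precision=4,suppress=True)
o=-.375
T=lambda x,y,z,u0=205,v0=172: p2w("top",u0+x/4+o,v0+y/4+o,z)[:2]
def show(n,*ps):
    ps=np.array(ps); print(n,ps.round(4).tolist(),"mean",ps.mean(0), "ang deg",np.degrees(np.arctan2(*(ps[0]-ps[1])[::1])) )
show("slab",*[T(x,y,.012) for x,y in((28,70),(377,35),(407,302),(57,338))])
show("holes",T(112,125,.02),T(307,102,.02))
show("roundpad",T(225,203,.018),T(363,203,.018))
show("vert",T(299,197,.130),T(299,197,.130))
show("toe lobes",T(91,217,.118),T(178,213,.118))
show("foot",*[T(x,y,.048) for x,y in((72,163),(187,158),(200,268),(84,285))])
J=lambda x,y,z:T(x,y,z,95,125)
show("jig",*[J(x,y,.02) for x,y in((30,430),(330,390),(342,498),(42,540))])
show("dowel",J(75,480,.042),J(268,452,.042))
# scene
S=lambda x,y,z,u0=215,v0=130: p2w("scene",u0+x/4+o,v0+y/4+o,z)[:2]
K=lambda x,y,z:S(x,y,z,335,135-85)
show("S slab",*[S(x,y,.012) for x,y in((358,88),(33,123),(57,332),(408,290))])
show("S holes",S(320,236,.02),S(128,260,.02))
show("S vert",S(132,58,.130),S(132,58,.130))
show("S lobes",S(330,60,.118),S(252,60,.118))
show("S jig",*[K(x,y,.02) for x,y in((297,378),(22,412),(50,500),(333,455))])
show("S dowel tip",K(278,393,.042),K(93,420,.042))
m=[(348,206),(408,205),(410,285),(350,286)]
show("mat",*[p2w("top",u,v,.004)[:2] for u,v in m])
show("S mat",*[p2w("scene",u,v,.004)[:2] for u,v in((186,139),(128,139),(120,195),(183,195))])
for n,uv in dict(jar=(151,156),brush1=(374,118),brush2=(395,192),foam=(273,118)).items(): print(n,p2w("top",*uv,.05 if n!="brush2" else 0)[:2])
```

```text
slab [[0.6067, 0.1208], [0.6263, -0.0943], [0.4626, -0.1098], [0.4428, 0.1035]] mean [0.5346 0.005 ] ang deg -5.1965414995490375
holes [[0.5718, 0.0688], [0.5847, -0.0501]] mean [0.5783 0.0094] ang deg -6.192686296721953
roundpad [[0.5238, 0.0005], [0.523, -0.0833]] mean [ 0.5234 -0.0414] ang deg 0.583052875967096
vert [[0.5243, -0.0385], [0.5243, -0.0385]] mean [ 0.5243 -0.0385] ang deg 0.0
toe lobes [[0.5147, 0.0756], [0.5165, 0.0276]] mean [0.5156 0.0516] ang deg -2.1439603745689304
foot [[0.5476, 0.0912], [0.55, 0.0231], [0.4851, 0.016], [0.4757, 0.0844]] mean [0.5146 0.0536] ang deg -1.9797286730201973
jig [[0.5022, 0.3914], [0.526, 0.2045], [0.4605, 0.197], [0.4349, 0.383]] mean [0.4809 0.294 ] ang deg -7.251836761883252
dowel [[0.4722, 0.3554], [0.4887, 0.2378]] mean [0.4805 0.2966] ang deg -8.018508396238689
S slab [[0.4431, 0.1078], [0.4632, -0.1066], [0.6323, -0.0911], [0.6114, 0.1221]] mean [0.5375 0.008 ] ang deg -5.361831682385304
S holes [[0.5731, 0.0714], [0.586, -0.0473]] mean [0.5795 0.0121] ang deg -6.1759599031052685
S vert [[0.5219, -0.0396], [0.5219, -0.0396]] mean [ 0.5219 -0.0396] ang deg 0.0
S lobes [[0.5181, 0.0776], [0.5157, 0.0314]] mean [0.5169 0.0545] ang deg 3.003187252527141
S jig [[0.4387, 0.3836], [0.4591, 0.1999], [0.5348, 0.2068], [0.5069, 0.3909]] mean [0.4849 0.2953] ang deg -6.325488077519299
S dowel tip [[0.4718, 0.3589], [0.4886, 0.2382]] mean [0.4802 0.2985] ang deg -7.908276176818115
mat [[0.5622, -0.2161], [0.5629, -0.3682], [0.3646, -0.3671], [0.3657, -0.2165]] mean [ 0.4638 -0.292 ] ang deg -0.24876621095649007
S mat [[0.3727, -0.208], [0.3653, -0.3649], [0.5589, -0.3605], [0.5667, -0.2053]] mean [ 0.4659 -0.2847] ang deg 2.6815312231885913
jar [0.6847 0.264 ]
brush1 [ 0.7732 -0.2775]
brush2 [ 0.5962 -0.3374]
foam [ 0.7743 -0.0312]
```

```bash
cat >> h.py <<'E'
from scipy.spatial.transform import Rotation as R
def rel(*ts):
    """ts: (x,y,z TCP, angle of tool y in deg) -> row numbers from the present pose"""
    o=manip.get_obs(); Ro=R.from_quat(o["ee_rot"]); p=np.array(o["position"])
    print("clock",o["clock"],"tcp",p.round(4),"tool-y deg %.1f"%np.degrees(np.arctan2(*Ro.as_matrix()[:2,1][::-1])))
    for x,y,z,a in ts:
        a=np.radians(a); yv=np.array([np.cos(a),np.sin(a),0]); zv=np.array([0,0,-1.]); M=np.c_[np.cross(yv,zv),yv,zv]
        rv=(Ro.inv()*R.from_matrix(M)).as_rotvec(); d=Ro.inv().apply(np.array([x,y,z])-p)
        print(*rv.round(3),*d.round(4),"rows>=%.1f"%max(np.linalg.norm(rv)/.188,np.linalg.norm(d)/.0625))
E
python3 -c "
from h import *
rel((.523,-.039,.2,5),(.523,-.039,.11,5),(.523,-.039,.089,5))"
```

```text
clock 0.1 tcp [0.1815 0.5977 0.2306] tool-y deg 73.1
-0.001 0.001 1.189 -0.5118 -0.51 0.0313 rows>=11.6
-0.001 0.001 1.189 -0.5118 -0.5099 0.1213 rows>=11.7
-0.001 0.001 1.189 -0.5118 -0.5099 0.1423 rows>=11.8
```

```bash
python3 jog.py '0 0 0.15 -0.06 -0.06 0.01 1;0 0 0.3 -0.12 -0.12 0.01 1;0 0 0.4 -0.16 -0.16 0.01 1;0 0 0.5 -0.2 -0.2 0.01 1;0 0 0.6 -0.24 -0.24 0.02 1;0 0 0.7 -0.28 -0.28 0.02 1;0 0 0.8 -0.32 -0.32 0.02 1;0 0 0.9 -0.36 -0.36 0.03 1;0 0 1.0 -0.4 -0.4 0.03 1;0 0 1.1 -0.44 -0.44 0.03 1;0 0 1.189 -0.48 -0.48 0.03 1;0 0 1.189 -0.511 -0.51 0.03 1;0 0 1.189 -0.511 -0.51 0.03 1;0 0 1.189 -0.511 -0.51 0.03 1;0 0 1.189 -0.511 -0.51 0.03 1' 40; python3 -c "
from h import *
rel((.523,-.039,.11,5),(.523,-.039,.089,5))"
```

```text
clock: 1.98
position: [0.522, -0.0371, 0.2012]
ee_rot: [0.675, 0.738, 0.0, -0.0]
ft_force: [-0.5, -0.1, 0.2]
grip_width: 0.999
grasp_force: 0.0
clock 1.975 tcp [ 0.522  -0.0371  0.2012] tool-y deg 5.1
-0.0 -0.001 0.002 -0.0021 0.0008 0.0912 rows>=1.5
-0.0 -0.001 0.002 -0.0021 0.0008 0.1122 rows>=1.8
```

```bash
python3 jog.py '0 0 0 -0.002 0.001 0.05 1;0 0 0 -0.002 0.001 0.09 1;0 0 0 -0.002 0.001 0.112 1;0 0 0 -0.002 0.001 0.112 1;0 0 0 -0.002 0.001 0.112 0.3;0 0 0 -0.002 0.001 0.112 0.3;0 0 0 -0.002 0.001 0.112 0.3;0 0 0 -0.002 0.001 0.112 0.3;0 0 0 -0.002 0.001 0.112 0.3;0 0 0 -0.002 0.001 0.112 0.3' 40
```

```text
clock: 3.22
position: [0.5246, -0.0401, 0.0906]
ee_rot: [0.676, 0.737, 0.001, 0.001]
ft_force: [0.4, -0.7, 6.8]
grip_width: 0.555
grasp_force: 40.4
```

```bash
python3 jog.py '0 0 0 0 0 -0.02 0.3;0 0 0 0 0 -0.06 0.3;0 0 0 0 0 -0.1 0.3;0 0 0 0 0 -0.1 0.3'; python3 -c "
from h import *
rel((.515,-.265,.19,5),(.515,-.265,.1,5),(.515,-.265,.0785,5))"
```

```text
clock: 3.72
position: [0.525, -0.0404, 0.1921]
ee_rot: [0.676, 0.737, 0.002, 0.001]
ft_force: [0.3, -0.4, -3.7]
grip_width: 0.555
grasp_force: 42.4
clock 3.725 tcp [ 0.525  -0.0404  0.1921] tool-y deg 5.0
0.005 -0.001 -0.0 -0.2229 -0.0294 0.0017 rows>=3.6
0.005 -0.001 -0.0 -0.223 -0.0299 0.0917 rows>=3.9
0.005 -0.001 -0.0 -0.223 -0.03 0.1132 rows>=4.0
```

```bash
python3 jog.py '0 0 0 -0.03 -0.004 0 0.3;0 0 0 -0.08 -0.01 0 0.3;0 0 0 -0.13 -0.017 0 0.3;0 0 0 -0.18 -0.024 0 0.3;0 0 0 -0.21 -0.028 0 0.3;0 0 0 -0.223 -0.03 0.02 0.3;0 0 0 -0.223 -0.03 0.06 0.3;0 0 0 -0.223 -0.03 0.09 0.3;0 0 0 -0.223 -0.03 0.103 0.3;0 0 0 -0.223 -0.03 0.109 0.3;0 0 0 -0.223 -0.03 0.109 0.3'
```

```text
clock: 5.1
position: [0.5133, -0.2652, 0.0806]
ee_rot: [0.676, 0.737, 0.0, 0.0]
ft_force: [0.5, -0.2, -3.0]
grip_width: 0.555
grasp_force: 42.3
```

```bash
python3 jog.py '0 0 0 0 0 0.001 0.3;0 0 0 0 0 0.002 0.3;0 0 0 0 0 0.003 0.3;0 0 0 0 0 0.003 0.3'
```

```text
clock: 5.6
position: [0.513, -0.265, 0.0773]
ee_rot: [0.676, 0.737, 0.0, -0.0]
ft_force: [-1.0, 0.9, -4.0]
grip_width: 0.556
grasp_force: 42.3
```

```bash
python3 jog.py '0 0 0 0 0 0.0005 0.3;0 0 0 0 0 0.001 0.3;0 0 0 0 0 0.001 0.3'
```

```text
clock: 5.98
position: [0.5132, -0.2652, 0.0767]
ee_rot: [0.676, 0.737, 0.0, 0.0]
ft_force: [-1.4, 1.3, 3.1]
grip_width: 0.554
grasp_force: 42.5
```

```bash
python3 jog.py '0 0 0 0 0 0 0.6;0 0 0 0 0 0 0.7;0 0 0 0 0 0 1;0 0 0 0 0 0 1;0 0 0 0 0 0 1;0 0 0 0 0 -0.05 1;0 0 0 0 0 -0.1 1;0 0 0 0 0 -0.13 1;0 0 0 0 0 -0.13 1'; python3 -c "
from h import *
rel((.5165,.053,.2,4.5),(.5165,.053,.069,4.5))"
```

```text
clock: 7.1
position: [0.5141, -0.2657, 0.2087]
ee_rot: [0.676, 0.737, 0.001, 0.002]
ft_force: [-0.1, 0.6, -0.7]
grip_width: 1.002
grasp_force: 0.0
clock 7.1 tcp [ 0.5141 -0.2657  0.2087] tool-y deg 5.0
0.004 0.001 0.008 0.3173 0.03 0.0084 rows>=5.1
0.004 0.001 0.008 0.3175 0.0295 0.1394 rows>=5.6
```

```bash
python3 jog.py '0 0 0 0.05 0.005 0 1;0 0 0 0.11 0.01 0 1;0 0 0 0.17 0.016 0 1;0 0 0 0.23 0.022 0 1;0 0 0 0.28 0.027 0 1;0 0 0.008 0.317 0.03 0.01 1;0 0 0.008 0.317 0.03 0.01 1;0 0 0.008 0.317 0.03 0.06 1;0 0 0.008 0.317 0.03 0.11 1;0 0 0.008 0.317 0.03 0.138 1;0 0 0.008 0.317 0.03 0.138 1;0 0 0.008 0.317 0.03 0.138 1' ; python3 -c "
from h import *
rel((.5165,.053,.069,4.5))"
```

```text
clock: 8.6
position: [0.516, 0.0528, 0.0693]
ee_rot: [0.679, 0.734, 0.0, 0.0]
ft_force: [0.2, 0.7, 0.5]
grip_width: 0.995
grasp_force: 0.0
clock 8.6 tcp [0.516  0.0528 0.0693] tool-y deg 4.5
0.001 -0.0 -0.0 0.0002 0.0005 0.0003 rows>=0.0
```

```bash
python3 jog.py '0 0 0 0 0 0 0.3;0 0 0 0 0 0 0.3;0 0 0 0 0 0 0.3;0 0 0 0 0 0 0.3;0 0 0 0 0 0 0.3;0 0 0 0 0 0 0.3;0 0 0 0 0 0 0.3' 40; python3 jog.py '0 0 0 0 0 -0.02 0.3;0 0 0 0 0 -0.06 0.3;0 0 0 0 0 -0.12 0.3;0 0 0 0 0 -0.12 0.3;0 0 0 0 0 -0.12 0.3'; python3 -c "
from h import *
rel((.415,-.305,.19,4.5),(.415,-.305,.059,4.5))"
```

```text
clock: 9.48
position: [0.5161, 0.0535, 0.0691]
ee_rot: [0.679, 0.734, 0.001, 0.0]
ft_force: [-0.3, 0.5, 6.5]
grip_width: 0.458
grasp_force: 39.6
clock: 10.1
position: [0.5146, 0.0534, 0.1873]
ee_rot: [0.679, 0.735, -0.0, -0.001]
ft_force: [-0.6, -0.6, -4.9]
grip_width: 0.459
grasp_force: 41.6
clock 10.1 tcp [0.5146 0.0534 0.1873] tool-y deg 4.5
-0.001 -0.0 0.001 -0.3494 -0.1277 -0.0026 rows>=6.0
-0.001 -0.0 0.001 -0.3494 -0.1275 0.1284 rows>=6.3
```

```bash
python3 jog.py '0 0 0 -0.03 -0.03 -0.01 0.3;0 0 0 -0.06 -0.07 -0.01 0.3;0 0 0 -0.1 -0.1 -0.01 0.3;0 0 0 -0.15 -0.12 -0.01 0.3;0 0 0 -0.2 -0.128 -0.01 0.3;0 0 0 -0.25 -0.128 0 0.3;0 0 0 -0.3 -0.128 0 0.3;0 0 0 -0.335 -0.128 0 0.3;0 0 0 -0.349 -0.128 0.02 0.3;0 0 0 -0.349 -0.128 0.07 0.3;0 0 0 -0.349 -0.128 0.11 0.3;0 0 0 -0.349 -0.128 0.126 0.3;0 0 0 -0.349 -0.128 0.129 0.3;0 0 0 -0.349 -0.128 0.129 0.3;0 0 0 -0.349 -0.128 0.129 0.3'
```

```text
clock: 11.98
position: [0.4161, -0.3049, 0.0604]
ee_rot: [0.679, 0.735, 0.001, 0.001]
ft_force: [0.0, -1.0, -4.2]
grip_width: 0.461
grasp_force: 42.0
```

```bash
python3 jog.py '0 0 0 0 0 0.0015 0.3;0 0 0 0 0 0.003 0.3;0 0 0 0 0 0.004 0.3;0 0 0 0 0 0.0045 0.3;0 0 0 0 0 0.0045 0.3'
```

```text
clock: 12.6
position: [0.4155, -0.3047, 0.0551]
ee_rot: [0.679, 0.734, 0.0, 0.0]
ft_force: [-1.5, 2.4, 3.6]
grip_width: 0.459
grasp_force: 42.4
```

```bash
python3 jog.py '0 0 0 0 0 0 0.55;0 0 0 0 0 0 0.65;0 0 0 0 0 0 1;0 0 0 0 0 0 1;0 0 0 0 0 0 1;0 0 0 0 0 -0.04 1;0 0 0 0 0 -0.1 1;0 0 0 0 0 -0.15 1;0 0 0 0 0 -0.15 1'
python3 - <<'E'
from h import *
t=manip.camera("top"); s=manip.camera("scene"); cv2.imwrite("pics/top1.png",t); cv2.imwrite("pics/scene1.png",s)
crop(np.vstack([t[172:262,205:315],t[215:265,95:205]]),0,0,110,140,4,"c3.png")
crop(np.vstack([np.hstack([s[135:215,215:325],s[135:215,100:210]]),np.hstack([s[135:185,335:445],t[200:250,330:440]])]),0,0,220,130,3.6,"c4.png")
E
```

```text
clock: 13.72
position: [0.4169, -0.3058, 0.208]
ee_rot: [0.679, 0.734, 0.002, 0.003]
ft_force: [0.9, -0.2, -1.3]
grip_width: 0.997
grasp_force: 0.0
```

View pics/c3.png

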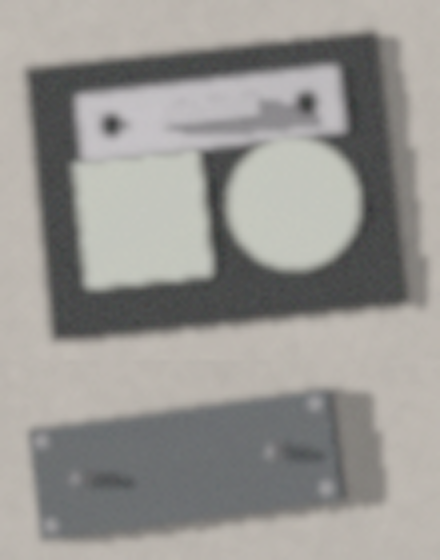

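View pics/c4.png

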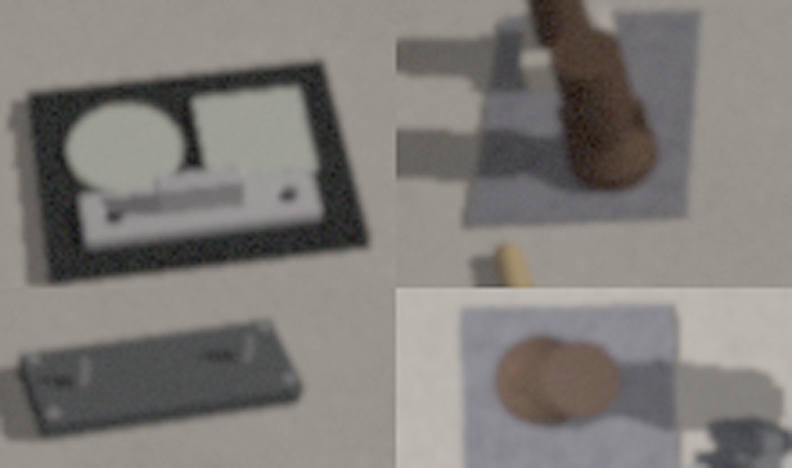

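Run:
```python
from h import *
np.set_printoptions(precision=4,suppress=True)
o=-.375
T=lambda x,y,z: p2w("top",205+x/4+o,172+y/4+o,z)[:2]
S=lambda x,y,z: p2w("scene",215+x/3.6+o,135+y/3.6+o,z)[:2]
print("plate",np.mean([T(x,y,.02) for x,y in((75,95),(340,65),(348,135),(80,160))],0))
# colour segmentation of the pads
for n,box in (("top",(205,172,315,262)),("scene",(215,130,325,215))):
    im=cv2.imread(f"pics/{n}1.png").astype(int); u0,v0,u1,v1=box
    a=im[v0:v1,u0:u1]; m=((a[...,1]>a[...,2]+3)&(a[...,1]>100)).astype(np.uint8)
    if n=="scene": print(a[20:60:10,30:100:10].tolist()[1])
    k,l,st,ce=cv2.connectedComponentsWithStats(m)
    for i in range(1,k):
        if st[i,4]>200: print(n,st[i],ce[i],p2w(n,*(ce[i]+[u0,v0]),.018)[:2])
print("S circ",S(125,145,.018)," sq",np.mean([S(x,y,.018) for x,y in((190,97),(305,84))],0))
sq=[T(x,y,.018) for x,y in((70,163),(203,150),(216,277),(83,292))]
print("sq",np.array(sq),np.mean(sq,0)); print("circ",T(294,204,.018))
# dowels refined in both cameras: light spots on dark block
for n,c in (("top",[(113.4,244.6),(161.6,237.6)]),("scene",[(357,155),(404,148)])):
    im=cv2.imread(f"pics/{n}1.png").astype(int).sum(2)
    for u,v in c:
        u=round(u);v=round(v); print(n,u,v); print(im[v-5:v+6,u-5:u+6])
```

```text
plate [0.5781 0.0086]
[[14, 14, 14], [12, 13, 12], [13, 15, 18], [35, 37, 38], [66, 73, 72], [93, 101, 101], [19, 19, 21]]
S circ [ 0.5214 -0.0389]  sq [0.4745 0.0506]
sq [[0.549  0.0946]
 [0.5562 0.0136]
 [0.4791 0.0064]
 [0.4707 0.0871]] [0.5137 0.0504]
circ [ 0.5228 -0.0414]
top 113 245
[[193 185 188 189 190 191 191 193 190 191 192]
 [193 191 192 190 189 197 195 189 187 192 192]
 [188 191 191 195 203 212 205 197 183 179 181]
 [190 188 189 199 214 242 233 198 181 171 166]
 [187 192 194 201 233 266 250 211 179 168 151]
 [190 191 195 204 231 249 243 203 178 164 140]
 [188 191 191 195 210 220 210 194 175 171 150]
 [190 188 192 192 195 201 191 189 187 179 173]
 [189 191 188 193 195 195 192 187 194 192 184]
 [192 194 193 192 194 192 189 188 191 191 193]
 [191 190 183 189 194 195 195 191 196 191 190]]
top 162 238
[[191 197 196 193 198 193 191 199 196 194 190]
 [192 191 193 192 198 197 198 193 193 186 186]
 [188 195 194 197 208 216 203 191 188 173 173]
 [193 194 194 202 228 240 221 192 175 162 152]
 [188 189 191 210 252 275 237 195 170 147 136]
 [191 192 196 216 253 273 236 194 175 155 13
[... 602 characters left out ...]
4 141 169 163 146 111 116]
 [108 106 107 111 119 145 167 158 129 115 109]
 [ 80  91  91 105 116 147 165 153 127 117 104]
 [ 66  66  78  98 120 147 162 154 124 106 122]]
scene 404 148
[[292 293 292 286 285 263 252 251 250 245 247]
 [246 245 244 239 227 207 188 196 212 203 206]
 [177 174 174 168 162 147 138 160 181 188 189]
 [135 133 125 116 123 122 125 138 168 178 174]
 [119 121 112 125 124 132 120 120 129 137 141]
 [114 111 112 123 143 145 139 120 114 119 119]
 [113 110 115 127 142 163 141 122 113 109 103]
 [114 104 111 118 145 163 146 125 118 107 108]
 [110 104 104 130 148 164 152 122 111 115 120]
 [ 97 100 111 129 151 160 146 118 114 111 110]
 [ 79  90 104 131 158 160 139 122 115 111 108]]
```

Run:
```python
from h import *
np.set_printoptions(precision=4,suppress=True)
for n,c in (("top",[(113.2,244.1),(161.8,237.6)]),("scene",[(358.3,158),(404.,154)])):
    for z in (.025,.031,.037,.042):
        a,b=[p2w(n,*q,z)[:2] for q in c]; print(n,z,a,b,(a+b)/2,np.linalg.norm(a-b),np.degrees(np.arctan2(b[0]-a[0],a[1]-b[1])))
rel((.5785,.010,.2,6.1),(.5785,.010,.1,6.1),(.5785,.010,.0235,6.1))
```

```text
top 0.025 [0.473  0.3613] [0.4886 0.241 ] [0.4808 0.3012] 0.12138275436895718 7.391079673519758
top 0.031 [0.4731 0.3594] [0.4887 0.2397] [0.4809 0.2995] 0.12070304103745726 7.391079673519755
top 0.037 [0.4733 0.3574] [0.4887 0.2384] [0.481  0.2979] 0.12002332770595733 7.391079673519777
top 0.042 [0.4734 0.3558] [0.4888 0.2374] [0.4811 0.2966] 0.11945689992970739 7.391079673519761
scene 0.025 [0.4848 0.2424] [0.4774 0.3612] [0.4811 0.3018] 0.1190124641530255 -176.42145785226984
scene 0.031 [0.4902 0.2406] [0.4828 0.3586] [0.4865 0.2996] 0.11824442396935218 -176.42145785226984
scene 0.037 [0.4956 0.2388] [0.4883 0.3561] [0.4919 0.2975] 0.11747638378567879 -176.4214578522699
scene 0.042 [0.5001 0.2374] [0.4928 0.354 ] [0.4964 0.2957] 0.11683635029928426 -176.4214578522699
clock 13.825 tcp [ 0.4155 -0.3044  0.2047] tool-y deg 4.6
0.001 -0.001 -0.027 0.3004 0.1875 0.0051 rows>=5.7
0.001 -0.001 -0.027 0.3004 0.1874 0.1051 rows>=5.9
0.001 -0.001 -0.027 0.3003 0.1873 0.1816 rows>=6.4
```

```bash
python3 jog.py '0 0 0 0.05 0.03 0 1;0 0 0 0.1 0.06 0 1;0 0 0 0.15 0.09 0 1;0 0 0 0.2 0.12 0 1;0 0 -0.02 0.25 0.15 0 1;0 0 -0.027 0.29 0.18 0 1;0 0 -0.027 0.3 0.187 0.03 1;0 0 -0.027 0.3 0.187 0.08 1;0 0 -0.027 0.3 0.187 0.13 1;0 0 -0.027 0.3 0.187 0.16 1;0 0 -0.027 0.3 0.187 0.175 1;0 0 -0.027 0.3 0.187 0.181 1;0 0 -0.027 0.3 0.187 0.181 1;0 0 -0.027 0.3 0.187 0.181 1' 60;  python3 -c "
from h import *
rel((.5785,.010,.0235,6.1))"
```

```text
clock: 15.58
position: [0.5788, 0.0092, 0.0248]
ee_rot: [0.669, 0.744, 0.001, 0.0]
ft_force: [0.3, -0.2, -0.4]
grip_width: 1.0
grasp_force: 0.0
clock 15.575 tcp [0.5788 0.0092 0.0248] tool-y deg 6.1
0.002 -0.0 -0.001 0.0008 -0.0002 0.0013 rows>=0.0
```

```bash
python3 jog.py '0 0 0 0.001 0 0.001 0.5;0 0 0 0.001 0 0.001 0.3;0 0 0 0.001 0 0.001 0.1;0 0 0 0.001 0 0.001 0;0 0 0 0.001 0 0.001 0;0 0 0 0.001 0 0.001 0;0 0 0 0.001 0 0.001 0;0 0 0 0.001 0 0.001 0;0 0 0 0.001 0 0.001 0;0 0 0 0.001 0 0.001 0' 60
```

```text
clock: 16.82
position: [0.5793, 0.0104, 0.0234]
ee_rot: [0.668, 0.744, 0.001, 0.001]
ft_force: [5.5, 1.0, 0.6]
grip_width: 0.149
grasp_force: 61.3
```

```bash
python3 jog.py '0 0 0 0 0 -0.01 0;0 0 0 0 0 -0.04 0;0 0 0 0 0 -0.09 0;0 0 0 0 0 -0.12 0;0 0 0 0 0 -0.12 0'; python3 -c "
from h import *
rel((.481,.2985,.14,7.4),(.481,.2985,.08,7.4))"
```

```text
clock: 17.45
position: [0.5786, 0.01, 0.1444]
ee_rot: [0.669, 0.744, 0.001, 0.001]
ft_force: [-1.1, 0.2, -2.3]
grip_width: 0.154
grasp_force: 61.3
clock 17.45 tcp [0.5786 0.01   0.1444] tool-y deg 6.1
0.003 -0.001 -0.023 0.2972 -0.0666 0.0045 rows>=4.9
0.003 -0.001 -0.023 0.2971 -0.0667 0.0645 rows>=5.0
```

```bash
python3 jog.py '0 0 0 0.04 -0.01 0 0;0 0 0 0.09 -0.02 0 0;0 0 0 0.14 -0.03 0 0;0 0 -0.01 0.19 -0.042 0 0;0 0 -0.02 0.24 -0.054 0 0;0 0 -0.023 0.28 -0.063 0.01 0;0 0 -0.023 0.297 -0.0667 0.03 0;0 0 -0.023 0.297 -0.0667 0.06 0;0 0 -0.023 0.297 -0.0667 0.075 0;0 0 -0.023 0.297 -0.0667 0.083 0;0 0 -0.023 0.297 -0.0667 0.083 0;0 0 -0.023 0.297 -0.0667 0.083 0'
python3 - <<'E'
from h import *
rel((.481,.2985,.031,7.4))
t=manip.camera("top"); s=manip.camera("scene"); cv2.imwrite("pics/top2.png",t); cv2.imwrite("pics/scene2.png",s)
crop(np.vstack([t[210:270,90:200],s[125:185,330:440]]),0,0,110,120,5,"c5.png")
E
```

```text
clock: 18.95
position: [0.4808, 0.2985, 0.0606]
ee_rot: [0.66, 0.751, 0.001, 0.0]
ft_force: [-0.1, 0.8, -1.6]
grip_width: 0.151
grasp_force: 61.0
clock 18.95 tcp [0.4808 0.2985 0.0606] tool-y deg 7.4
0.001 -0.001 -0.001 -0.0 0.0002 0.0296 rows>=0.5
```

View pics/c5.png

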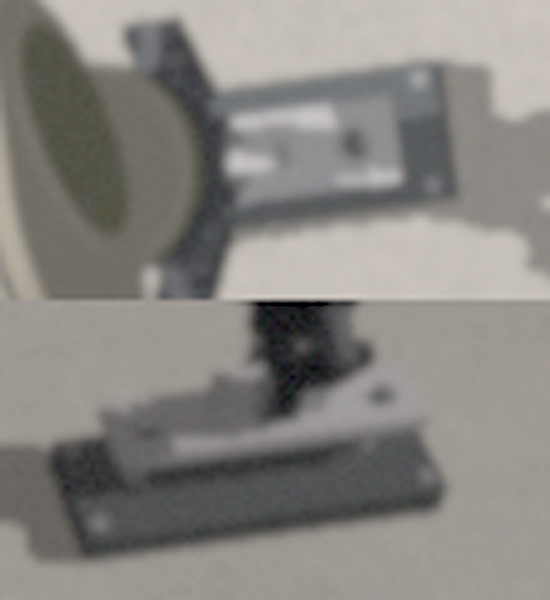

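Run:
```python
from h import *
np.set_printoptions(precision=4,suppress=True)
print(p2w("top",90+355/5-.4,210+143/5-.4,.0572)[:2], p2w("scene",330+380/5-.4,125+93/5-.4,.0572)[:2])
print(p2w("top",*[90+402/5-.4,210+141/5-.4],.0572)[:2],"plate right end mid")
for z in (.03,.042): print("dowel px",w2p("top",[[.4888,.239,z]]))
im=cv2.imread("pics/top2.png").astype(int).sum(2); print(im[232:246,153:170])
im=cv2.imread("pics/scene2.png").astype(int).sum(2); print(im[137:149,398:414])
```

```text
[0.4876 0.237 ] [0.47   0.3596]
[0.4884 0.2146] plate right end mid
dowel px [[162.1736 237.5376]]
dowel px [[161.1201 237.5993]]
[[480 478 454 393 326 305 296 300 299 296 300 301 297 296 288 260 227]
 [506 497 481 429 353 310 296 295 291 296 294 301 298 295 288 259 221]
 [479 483 473 435 367 312 287 282 283 290 292 298 300 296 289 262 206]
 [422 422 417 393 341 290 263 248 253 268 283 299 298 297 294 264 208]
 [340 343 343 331 301 260 215 198 208 237 267 292 297 298 297 270 221]
 [308 304 300 295 267 229 180 159 175 221 254 284 298 303 300 279 222]
 [301 298 296 288 259 212 163 148 171 207 243 277 297 297 297 283 235]
 [299 301 300 285 260 211 165 144 161 191 231 278 296 299 299 286 245]
 [297 295 299 290 268 237 197 165 164 199 239 280 299 298 301 287 249]
 [301 300 303 296 286 266 239 218 215 236 267 289 301 305 305 293 259]
 [303 298 300 302 296 288 276 262 257 275 300 318 319 311 307 301 267]
 [303 305 303 307 306 306 303 300 296 309 338 374 365 349 349 342 307]
 [305 307 302 312 329 336 343 344 339 349 381 426 434 423 415 409 362]
 [302 299 304 320 359 382 390 389 391 393 413 445 461 454 447 429 378]]
[[ 96  99 107 102 101 145 216 291 324 332 333 332 333 331 326 327]
 [ 76  86 106 131 166 222 274 319 334 337 339 334 337 329 324 332]
 [ 71  96 150 205 251 290 318 334 344 339 338 342 340 338 331 326]
 [119 169 222 280 316 332 336 335 328 337 341 343 342 337 330 327]
 [206 254 296 327 345 345 324 299 294 300 319 337 343 341 340 334]
 [283 321 333 339 344 329 285 247 236 249 287 322 337 340 340 337]
 [327 342 345 337 323 291 235 192 184 208 245 297 333 345 341 338]
 [345 343 345 333 317 266 218 173 175 194 241 295 331 341 346 341]
 [347 347 343 342 332 293 251 217 219 248 274 311 339 341 341 343]
 [347 346 348 351 336 323 306 287 288 297 314 333 337 343 339 338]
 [344 340 343 345 342 338 334 330 326 329 331 337 335 336 333 327]
 [340 338 339 340 338 337 335 331 329 326 324 319 311 310 302 302]]
```

```bash
python3 jog.py '0 0 0 0 0.0005 0.003 0;0 0 0 0 0.0005 0.006 0;0 0 0 0 0.0005 0.008 0;0 0 0 0 0.0005 0.010 0;0 0 0 0 0.0005 0.012 0;0 0 0 0 0.0005 0.014 0;0 0 0 0 0.0005 0.015 0;0 0 0 0 0.0005 0.015 0'
```

```text
clock: 20.05
position: [0.4807, 0.2984, 0.0448]
ee_rot: [0.66, 0.751, -0.0, -0.0]
ft_force: [0.2, 0.4, -2.4]
grip_width: 0.151
grasp_force: 61.0
```

Free fit, with no side force. I'll keep lowering.

```bash
python3 jog.py '0 0 0 0 0 0.003 0;0 0 0 0 0 0.006 0;0 0 0 0 0 0.009 0;0 0 0 0 0 0.011 0;0 0 0 0 0 0.012 0;0 0 0 0 0 0.012 0'
```

```text
clock: 20.8
position: [0.4807, 0.2984, 0.0327]
ee_rot: [0.66, 0.751, -0.0, 0.0]
ft_force: [-0.1, -1.2, -1.8]
grip_width: 0.152
grasp_force: 61.0
```

```bash
python3 jog.py '0 0 0 0 0 0.0005 0;0 0 0 0 0 0.001 0;0 0 0 0 0 0.0015 0;0 0 0 0 0 0.0015 0'
```

```text
clock: 21.3
position: [0.4807, 0.2985, 0.0313]
ee_rot: [0.66, 0.751, 0.0, -0.0]
ft_force: [0.3, -0.8, -2.5]
grip_width: 0.152
grasp_force: 61.0
```

```bash
python3 jog.py '0 0 0 0 0 0.0005 0;0 0 0 0 0 0.001 0;0 0 0 0 0 0.001 0'
```

```text
clock: 21.68
position: [0.4808, 0.2986, 0.0311]
ee_rot: [0.66, 0.751, 0.0, -0.0]
ft_force: [-2.3, -2.9, 9.7]
grip_width: 0.147
grasp_force: 62.7
```

Contact came at the expected height, so I'll release, retreat and look.

```bash
python3 jog.py '0 0 0 0 0 0 0.2;0 0 0 0 0 0 0.3;0 0 0 0 0 0 0.5;0 0 0 0 0 0 1;0 0 0 0 0 0 1;0 0 0 0 0 0 1;0 0 0 0 0 -0.05 1;0 0 0 0 0 -0.1 1;0 0 0 0 0 -0.16 1;0 0 0 0 0 -0.18 1;0 0 0 0 0 -0.18 1'; python3 -c "
from h import *
rel((.5132,-.265,.21,5),(.5132,-.265,.0767,5),(.3,.0,.25,5))"
```

```text
clock: 23.05
position: [0.4814, 0.299, 0.2118]
ee_rot: [0.66, 0.751, 0.002, -0.0]
ft_force: [-0.1, 0.2, -0.5]
grip_width: 0.999
grasp_force: 0.0
clock 23.05 tcp [0.4814 0.299  0.2118] tool-y deg 7.4
0.002 -0.002 0.042 -0.5634 -0.041 0.0004 rows>=9.0
0.002 -0.002 0.042 -0.5637 -0.0413 0.1337 rows>=9.3
0.002 -0.002 0.042 -0.273 -0.2183 -0.0393 rows>=5.6
```

```bash
python3 jog.py '0 0 0 -0.05 -0.004 0 1;0 0 0 -0.11 -0.008 0 1;0 0 0 -0.17 -0.012 0 1;0 0 0.02 -0.23 -0.016 0 1;0 0 0.042 -0.27 -0.02 0 1;0 0 0.042 -0.27 -0.02 0 1;0 0 0.042 -0.27 -0.02 0 1'
python3 - <<'E'
from h import *
rel((.5132,-.265,.21,5),(.5132,-.265,.0767,5))
t=manip.camera("top"); s=manip.camera("scene"); cv2.imwrite("pics/top3.png",t)
crop(np.vstack([np.hstack([t[210:265,95:205],s[130:185,335:445]]),np.hstack([t[195:290,335:445],s[110:205,100:210]])]),0,0,220,150,3.6,"c6.png")
E
```

```text
clock: 23.92
position: [0.4951, 0.029, 0.2095]
ee_rot: [0.675, 0.737, -0.0, -0.0]
ft_force: [0.5, 0.6, -0.0]
grip_width: 0.999
grasp_force: 0.0
clock 23.925 tcp [0.4951 0.029  0.2095] tool-y deg 5.0
-0.001 0.0 0.001 -0.2945 -0.0078 -0.0005 rows>=4.7
-0.001 0.0 0.001 -0.2945 -0.0077 0.1328 rows>=5.2
```

View pics/c6.png

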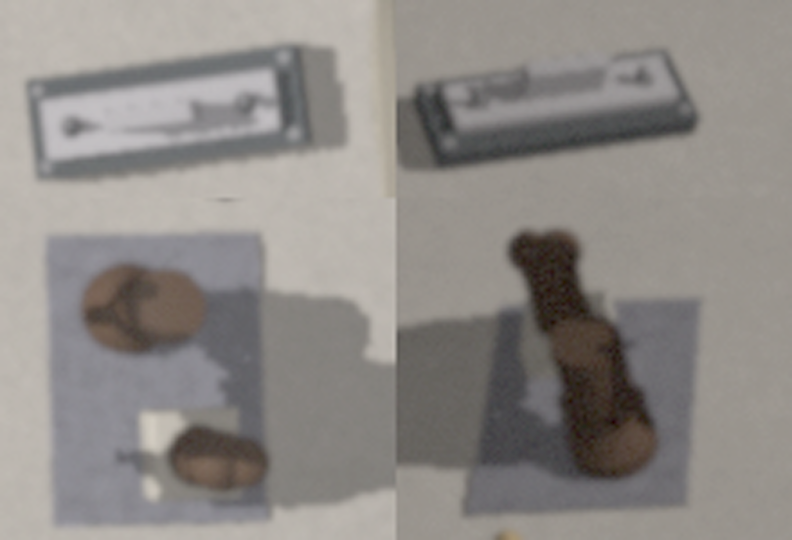

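The plate sits flat inside the jig outline with both dowels through its holes. Both casts stand upright on the mat. Now I'll fetch the vertebra.

```bash
python3 jog.py '0 0 0 -0.05 -0.001 0 1;0 0 0 -0.11 -0.002 0 1;0 0 0 -0.17 -0.004 0 1;0 0 0 -0.23 -0.006 0 1;0 0 0 -0.275 -0.007 0 1;0 0 0 -0.2945 -0.0078 0 1;0 0 0 -0.2945 -0.0078 0.05 1;0 0 0 -0.2945 -0.0078 0.1 1;0 0 0 -0.2945 -0.0078 0.125 1;0 0 0 -0.2945 -0.0078 0.1328 1;0 0 0 -0.2945 -0.0078 0.1328 1;0 0 0 -0.2945 -0.0078 0.1328 0.3;0 0 0 -0.2945 -0.0078 0.1328 0.3;0 0 0 -0.2945 -0.0078 0.1328 0.3;0 0 0 -0.2945 -0.0078 0.1328 0.3;0 0 0 -0.2945 -0.0078 0.1328 0.3;0 0 0 -0.2945 -0.0078 0.1328 0.3' 40; python3 jog.py '0 0 0 0 0 -0.02 0.3;0 0 0 0 0 -0.06 0.3;0 0 0 0 0 -0.11 0.3;0 0 0 0 0 -0.11 0.3'; python3 -c "
from h import *
rel((.5225,-.0405,.19,5),(.5225,-.0405,.0945,5))"
```

```text
clock: 26.15
position: [0.5141, -0.2661, 0.0785]
ee_rot: [0.676, 0.737, 0.001, 0.001]
ft_force: [0.3, 1.2, 6.8]
grip_width: 0.553
grasp_force: 40.4
clock: 26.65
position: [0.5147, -0.2673, 0.1918]
ee_rot: [0.676, 0.737, 0.001, 0.003]
ft_force: [-0.6, -0.3, -4.0]
grip_width: 0.552
grasp_force: 42.5
clock 26.65 tcp [ 0.5147 -0.2673  0.1918] tool-y deg 5.0
0.006 0.002 -0.001 0.2253 0.0273 0.0015 rows>=3.6
0.006 0.002 -0.001 0.2255 0.0267 0.097 rows>=4.0
```

```bash
python3 jog.py '0 0 0 0.03 0.004 0 0.3;0 0 0 0.08 0.01 0 0.3;0 0 0 0.13 0.016 0 0.3;0 0 0 0.18 0.022 0 0.3;0 0 0 0.21 0.026 0 0.3;0 0 0 0.224 0.027 0.01 0.3;0 0 0 0.224 0.027 0.05 0.3;0 0 0 0.224 0.027 0.08 0.3;0 0 0 0.224 0.027 0.092 0.3;0 0 0 0.224 0.027 0.095 0.3;0 0 0 0.224 0.027 0.095 0.3;0 0 0 0.224 0.027 0.095 0.3'; python3 -c "
from h import *
rel((.5225,-.042,.0925,5))"
```

```text
clock: 28.15
position: [0.5215, -0.0404, 0.0932]
ee_rot: [0.676, 0.737, 0.001, 0.0]
ft_force: [0.4, -0.6, -3.2]
grip_width: 0.553
grasp_force: 42.5
clock 28.15 tcp [ 0.5215 -0.0404  0.0932] tool-y deg 5.0
0.002 -0.0 -0.0 -0.0017 0.0009 0.0007 rows>=0.0
```

```bash
python3 jog.py '0 0 0 -0.001 0.001 0 0.3;0 0 0 -0.001 0.001 0.0005 0.3;0 0 0 -0.001 0.001 0.001 0.3;0 0 0 -0.001 0.001 0.0015 0.3;0 0 0 -0.001 0.001 0.0015 0.3'
```

```text
clock: 28.78
position: [0.5227, -0.0413, 0.0924]
ee_rot: [0.676, 0.737, 0.001, 0.0]
ft_force: [-4.4, 1.7, 14.9]
grip_width: 0.55
grasp_force: 44.0
```

Contact. Release, then go to the toe bone.

```bash
python3 jog.py '0 0 0 0 0 -0.0005 0.3;0 0 0 0 0 -0.0005 0.6;0 0 0 0 0 -0.0005 0.7;0 0 0 0 0 0 1;0 0 0 0 0 0 1;0 0 0 0 0 0 1;0 0 0 0 0 -0.05 1;0 0 0 0 0 -0.1 1;0 0 0 0 0 -0.12 1;0 0 0 0 0 -0.12 1'; python3 -c "
from h import *
rel((.4155,-.3047,.2,4.5),(.4155,-.3047,.0551,4.5))"
```

```text
clock: 30.02
position: [0.5227, -0.0412, 0.2121]
ee_rot: [0.676, 0.737, 0.001, 0.0]
ft_force: [-0.2, 0.2, -0.3]
grip_width: 0.997
grasp_force: 0.0
clock 30.025 tcp [ 0.5227 -0.0412  0.2121] tool-y deg 5.0
0.003 -0.001 0.009 -0.2532 -0.1298 0.0115 rows>=4.6
0.003 -0.001 0.009 -0.2533 -0.1302 0.1564 rows>=5.2
```

```bash
python3 jog.py '0 0 0 -0.05 -0.025 0 1;0 0 0 -0.1 -0.05 0 1;0 0 0 -0.15 -0.075 0 1;0 0 0 -0.2 -0.1 0 1;0 0 0.009 -0.24 -0.125 0 1;0 0 0.009 -0.2533 -0.13 0.01 1;0 0 0.009 -0.2533 -0.13 0.01 1;0 0 0.009 -0.2533 -0.13 0.06 1;0 0 0.009 -0.2533 -0.13 0.11 1;0 0 0.009 -0.2533 -0.13 0.145 1;0 0 0.009 -0.2533 -0.13 0.155 1;0 0 0.009 -0.2533 -0.13 0.155 1;0 0 0.009 -0.2533 -0.13 0.155 0.3;0 0 0.009 -0.2533 -0.13 0.155 0.3;0 0 0.009 -0.2533 -0.13 0.155 0.3;0 0 0.009 -0.2533 -0.13 0.155 0.3;0 0 0.009 -0.2533 -0.13 0.155 0.3;0 0 0.009 -0.2533 -0.13 0.155 0.3;0 0 0.009 -0.2533 -0.13 0.155 0.3' 40; python3 jog.py '0 0 0 0 0 -0.02 0.3;0 0 0 0 0 -0.06 0.3;0 0 0 0 0 -0.11 0.3;0 0 0 0 0 -0.13 0.3;0 0 0 0 0 -0.13 0.3'; python3 -c "
from h import *
rel((.5138,.051,.19,4.5),(.5138,.051,.0725,4.5))"
```

```text
clock: 32.4
position: [0.4153, -0.3051, 0.0569]
ee_rot: [0.679, 0.734, 0.001, 0.001]
ft_force: [0.6, 1.7, 8.3]
grip_width: 0.46
grasp_force: 39.5
clock: 33.02
position: [0.415, -0.3048, 0.1866]
ee_rot: [0.679, 0.734, 0.001, 0.001]
ft_force: [-0.6, 0.5, -4.4]
grip_width: 0.458
grasp_force: 41.6
clock 33.025 tcp [ 0.415  -0.3048  0.1866] tool-y deg 4.5
0.002 -0.0 0.0 0.3469 0.1265 -0.003 rows>=5.9
0.002 -0.0 0.0 0.3468 0.1263 0.1145 rows>=6.2
```

```bash
python3 jog.py '0 0 0 0.03 0 -0.02 0.3;0 0 0 0.08 0.01 -0.04 0.3;0 0 0 0.13 0.02 -0.04 0.3;0 0 0 0.18 0.03 -0.04 0.3;0 0 0 0.23 0.04 -0.04 0.3;0 0 0 0.28 0.06 -0.04 0.3;0 0 0 0.32 0.08 -0.04 0.3;0 0 0 0.347 0.11 -0.04 0.3;0 0 0 0.347 0.1264 -0.02 0.3;0 0 0 0.347 0.1264 0.02 0.3;0 0 0 0.347 0.1264 0.07 0.3;0 0 0 0.347 0.1264 0.1 0.3;0 0 0 0.347 0.1264 0.112 0.3;0 0 0 0.347 0.1264 0.112 0.3;0 0 0 0.347 0.1264 0.112 0.3'; python3 -c "
from h import *
rel((.5138,.051,.071,4.5))"
```

```text
clock: 34.9
position: [0.5139, 0.0509, 0.0747]
ee_rot: [0.679, 0.734, 0.001, 0.0]
ft_force: [0.8, -0.5, -3.5]
grip_width: 0.456
grasp_force: 41.8
clock 34.9 tcp [0.5139 0.0509 0.0747] tool-y deg 4.5
0.001 -0.001 -0.001 0.0001 -0.0001 0.0037 rows>=0.1
```

```bash
python3 jog.py '0 0 0 0 0 0.001 0.3;0 0 0 0 0 0.002 0.3;0 0 0 0 0 0.003 0.3;0 0 0 0 0 0.0035 0.3;0 0 0 0 0 0.0035 0.3'
```

```text
clock: 35.52
position: [0.5134, 0.0509, 0.0706]
ee_rot: [0.679, 0.734, 0.0, -0.0]
ft_force: [0.4, 1.0, -1.8]
grip_width: 0.453
grasp_force: 41.9
```

```bash
python3 jog.py '0 0 0 0 0 0.0005 0.3;0 0 0 0 0 0.0008 0.3;0 0 0 0 0 0.0008 0.3'
```

```text
clock: 35.9
position: [0.5135, 0.051, 0.0705]
ee_rot: [0.679, 0.734, 0.0, -0.0]
ft_force: [-5.3, 0.9, 10.9]
grip_width: 0.454
grasp_force: 43.1
```

Contact. Release, lift, move clear and look.

```bash
python3 jog.py '0 0 0 0 0 0 0.5;0 0 0 0 0 0 0.65;0 0 0 0 0 0 1;0 0 0 0 0 0 1;0 0 0 0 0 0 1;0 0 0 0 0 -0.05 1;0 0 0 0 0 -0.1 1;0 0 0 0 0 -0.15 1;0 0 0 -0.05 0 -0.15 1;0 0 0 -0.1 0 -0.15 1;0 0 0 -0.16 0 -0.15 1;0 0 0 -0.22 0 -0.15 1;0 0 0 -0.28 0 -0.15 1;0 0 0 -0.34 0 -0.15 1;0 0 0 -0.36 0 -0.15 1;0 0 0 -0.36 0 -0.15 1;0 0 0 -0.36 0 -0.15 1'
python3 - <<'E'
from h import *
t=manip.camera("top"); s=manip.camera("scene")
crop(np.vstack([np.hstack([t[170:260,205:315],s[125:215,215:325]]),np.hstack([t[210:265,95:205],s[130:185,335:445]])]),0,0,220,145,3.6,"c7.png")
E
```

```text
clock: 38.02
position: [0.5418, -0.3069, 0.2195]
ee_rot: [0.679, 0.735, 0.0, -0.0]
ft_force: [-0.5, -0.4, -0.4]
grip_width: 1.0
grasp_force: 0.0
```

View pics/c7.png

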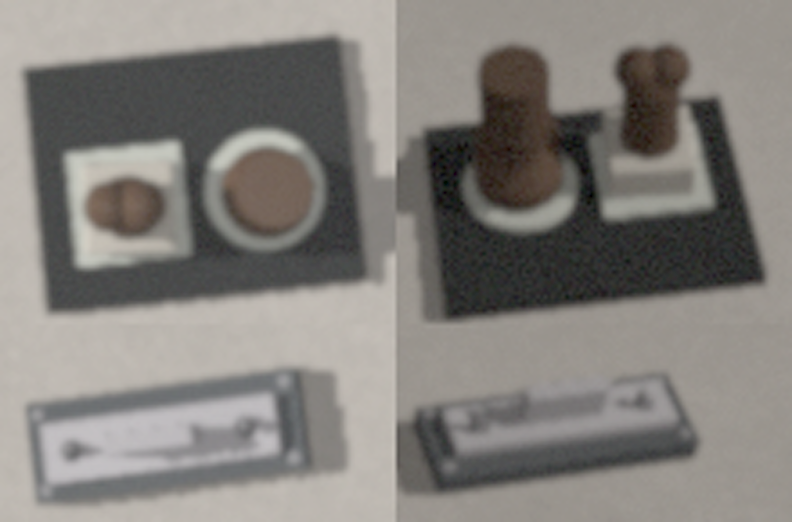

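Both casts stand upright and centred on their pads: vertebra head at crop (268,189), toe bone lobes at (125,206). The plate is still seated on the jig and the arm is clear, so I'm handing in.

```bash
python3 -c "
from workcell import manip
print(manip.hand_in())"
```

```text
the job is handed in; nothing more can be done
None
```

The job is handed in, with no verdict returned: the plate is seated flat on both dowels, and the last pictures show both casts upright near the middle of their own pads, finished at about 38 s of the 134 s allowed.

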